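Line up the ink bottles by height on the shop counter

TASK

Move the four ink bottles from the green mat to the display board and stand them in order of height, one upright in the middle of each cork pad: the tallest next to the brass bell, stepping down to the shortest next to the card block. Set each bottle down gently rather than dropping it, tip none over, and leave the bell and the card block where they are.

Things in the scene. Friction and masses are not known exactly. Their poses are not given: they have to be found in the camera images.
- bottle_96: Upright round ink bottle, dark glass, white label band, black cap; the tallest of the four: 96 mm high in all; straight body 44 mm in diameter up to 75 mm, cap 30 mm in diameter, 18 mm high. 170 g, give or take 30 %. Origin at the centre of its underside, z up. Starts on a flat green mat 4 mm thick, bottle centres at least 90 mm apart. Graspable at any yaw.
- bottle_80: Upright round ink bottle, dark glass, white label band, black cap; the second tallest of the four: 80 mm high in all; straight body 50 mm in diameter up to 59 mm, cap 30 mm in diameter, 18 mm high. 180 g, give or take 30 %. Origin at the centre of its underside, z up. Starts on a flat green mat 4 mm thick, bottle centres at least 90 mm apart. Graspable at any yaw.
- bottle_64: Upright round ink bottle, dark glass, white label band, black cap; the third tallest of the four: 64 mm high in all; straight body 40 mm in diameter up to 43 mm, cap 30 mm in diameter, 18 mm high. 100 g, give or take 30 %. Origin at the centre of its underside, z up. Starts on a flat green mat 4 mm thick, bottle centres at least 90 mm apart. Graspable at any yaw.
- bottle_48: Upright round ink bottle, dark glass, white label band, black cap; the shortest (and widest) of the four: 48 mm high in all; straight body 56 mm in diameter up to 27 mm, cap 30 mm in diameter, 18 mm high. 120 g, give or take 30 %. Origin at the centre of its underside, z up. Starts on a flat green mat 4 mm thick, bottle centres at least 90 mm apart. Graspable at any yaw.
- pad_1: Round cork pad, the end pad at the board's -y end: 68 mm in diameter, 3 mm thick, fixed. Origin at the centre of its underside, z up. The four like pads lie in a straight row, 78 mm apart, on a fixed dark wooden board, 110 x 470 mm, 18 mm thick; y runs along the row from pad_1 to pad_4, x across the board.
- pad_2: Round cork pad, second from the board's -y end: 68 mm in diameter, 3 mm thick, fixed. Origin at the centre of its underside, z up. The four like pads lie in a straight row, 78 mm apart, on a fixed dark wooden board, 110 x 470 mm, 18 mm thick; y runs along the row from pad_1 to pad_4, x across the board.
- pad_3: Round cork pad, third from the board's -y end: 68 mm in diameter, 3 mm thick, fixed. Origin at the centre of its underside, z up. The four like pads lie in a straight row, 78 mm apart, on a fixed dark wooden board, 110 x 470 mm, 18 mm thick; y runs along the row from pad_1 to pad_4, x across the board.
- pad_4: Round cork pad, the end pad at the board's +y end: 68 mm in diameter, 3 mm thick, fixed. Origin at the centre of its underside, z up. The four like pads lie in a straight row, 78 mm apart, on a fixed dark wooden board, 110 x 470 mm, 18 mm thick; y runs along the row from pad_1 to pad_4, x across the board.
- bell: Brass counter bell, a dome on a black foot 60 mm in diameter, 49 mm high to its push pin. Loose, 0.3 kg. Stands on one end of the display board, 83 mm beyond the nearest pad, in line with the row; at which end differs from start to start. Origin at the centre of its underside.
- card_block: Small light wooden block, 45 x 50 mm and 20 mm high, with a blank white card upright in it, 55 mm high in all. Loose, 0.15 kg. Stands on the end of the display board away from the bell, 83 mm beyond the nearest pad. Origin at the centre of its underside, y along the card.
There are look-alikes about, which are no part of the job. Leave any orange or turquoise look-alike of the bell alone.

How it is judged:
By the outcome, as a careful person would: the job done as asked, in the order asked, and still so for the second after the job is handed in, with the robot touching nothing.
It also fails if it takes over 112 s, if anything falls off the work surface, if the arm or the gripper's body presses on something with over 40 N, if the wrist force passes 120 N, or if a joint passes its speed limit or range.

ROBOT

A 6-joint arm with a two-finger parallel gripper is mounted at the origin on the work surface. World frame = base frame: x ahead of the robot, y to its left, z up, the work surface at z = 0. Lengths are in mm, angles in rad, forces in N, time in s.
With the tool pointing down it reaches from about 350 to 875 mm from the base axis. Payload 4.2 kg.
Tool frame: the origin (TCP) lies at the very end of the fingers, on their centre line; the grasp point (between the pads) lies arm.grip_depth behind it (arm.grip_depth is the distance from the TCP to the grasp point, in mm); z points along the fingers, y is the direction in which the jaws open and shut (so a half turn about z gives the same grasp; the last joint's range is limited). The gripper opens to 85 mm and grips with 20 to 120 N. Pads are 22 mm wide; open, the fingers measure 114 mm over their backs; the gripper's body (76 mm by 85 mm) begins 54 mm behind the grasp point. The pads swing forward as they close: fully open they stand 13 mm farther back than shut.
Start: joints at [1.507, 0.385, 0.008, 0, -1.194, -0.259], TCP at [198.232, 592.708, 231.312] pointing down, gripper open.
Joint ranges: [-3.14, 3.14], [-1.21, 2.06], [-1.07, 1.41], [-3.16, 2.05], [-2.99, -0.16], [-3.1, 3.1]. Speed limits (rad/s): [2.79, 2.79, 3.14, 3.14, 3.14, 3.14].

INTERFACE

Orientations are given as a unit quaternion [x, y, z, w].
In Python, from bench import arm, optics, workorder gives the robot as it stands. The module is installed in compiled form; this text tells all that it offers.
- The arm moves only by the tool play_rows, never from a script. Its arguments are lists of equal length, an entry for each row: "travel": the shift along the tool's x, y, z in m, a list of three; "rotation": the turn, a rotation vector about the tool's x, y, z in rad, a list of three; "grip": the opening, from 0 (shut) to 1 (fully open). In form: {"travel": [[x, y, z], ...], "rotation": [[rx, ry, rz], ...], "grip": [grip, ...]}. A call has 1 to 12 rows; each row shifts and turns the commanded pose from where the row before left it, along the tool's axes as they then stand; what a row does not reach is not made up. A row lasts 1/12 s, in which the tool goes at most 41.7 mm and 7.16 degrees, less where a joint would pass 70% of its speed; a pose out of reach is approached as far as the arm can. A call is refused whole if a number of a shift passes 0.0417 or a number of a turn 0.125, either way. A call with a gripper value outside its range is refused whole. The fingers move at their own pace and stop on an object; the grip force is fixed at half the most. Time passes only in rows, so rows that do not move let the fingers close. It gives the time, the measured TCP pose, the force and the opening at its end, in the units of the state.
- arm.read_state(): the state, without advancing time (a new reading comes with each control period).
- optics.get_image(name): name is "side" or "top" or "wrist"; returns a dict with "image" (480x640x3 uint8, blue, green, red), "depth" (480x640 float32, mm along the optical axis (not along the pixel's ray), 0 where there is no reading), "camera_matrix" (3x3 intrinsics, pixels), "R" (3x3) and "t" (3): a world point X has camera coordinates R X + t; the wrist camera has in their place "hand_eye" (4x4, takes a point from camera to tool coordinates, whose origin is the TCP and whose axes are the flange's). Camera axes: x right, y down, z forward; pixel columns grow to the right and rows downward; lengths in mm; the calibration is good to about 2 mm. A picture is of the moment at which its call begins: read the wrist's pose just before it.
- workorder.job_done(): hands the job in, once; it reports no verdict.
The state is a dict: "clock": time; "joints": joint angles; "joint_vel": joint speeds; "joint_efforts": joint torques, N m; "position": TCP position; "ee_rot": TCP orientation; "contact_force": force on the tool from outside, world axes, zero at the start; "wrist_torque": the same for the moment, N m; "gripper_width": finger opening in mm.
Only numpy, scipy, OpenCV 4.12 (cv2) and the standard library are available. Lean on these libraries where they do the work, as an engineer would, in place of code of your own. Each camera call takes 0.05 s, during which the arm holds its last target. There are 200 camera calls.

## Working session

There is one attempt and no reset: what is moved stays moved. The work goes in short steps, Python scripts to look and compute and a tool call to move; the robot and the scene stay as the last step left them, time stands still between calls to the robot, and variables do not carry over. Pictures are saved under pics/ and viewed, about 12 in all and at most 16, crops included, and the job is handed in when it is done.

Besides the shell and the picture viewer there is one more tool, called after "Emit:" in YAML: its name, and indented under it one key for each argument. play_rows: Moves the arm, as the interface text tells. Its arguments: {"type":"object","properties":{"travel":{"type":"array","items":{"type":"array","items":{"type":"number"}}},"rotation":{"type":"array","items":{"type":"array","items":{"type":"number"}}},"grip":{"type":"array","items":{"type":"number"}}},"required":["travel","rotation","grip"]}

```bash
mkdir -p pics
cat > h.py <<'E'
import numpy as np, cv2
from bench import arm, optics, workorder
from scipy.spatial.transform import Rotation as Ro
def cam(name, save=None):
    s=arm.read_state(); d=optics.get_image(name)
    if save: cv2.imwrite('pics/'+save,d['image'])
    if 'R' not in d:
        T=np.eye(4);T[:3,:3]=Ro.from_quat(s['ee_rot']).as_matrix();T[:3,3]=s['position']
        M=np.linalg.inv(T@np.array(d['hand_eye'])); d['R']=M[:3,:3];d['t']=M[:3,3]
    return d
def ray(d,u,v,z):
    R=np.array(d['R']);t=np.array(d['t']).ravel();K=np.array(d['camera_matrix'])
    r=R.T@np.linalg.solve(K,[u,v,1.]);c=-R.T@t
    return c+r*(z-c[2])/r[2]
def cloud(d):
    K=np.array(d['camera_matrix']);v,u=np.mgrid[:480,:640];Z=d['depth']
    P=np.stack([(u-K[0,2])/K[0,0]*Z,(v-K[1,2])/K[1,1]*Z,Z],-1)
    W=(P-np.array(d['t']).ravel())@np.array(d['R']); W[Z==0]=np.nan
    return W
E
python3 - <<'E'
from h import *
print(arm.read_state(), arm.grip_depth)
for n in('top','side'):
    d=cam(n,n+'1.png'); R=np.array(d['R']);print(n,-R.T@np.array(d['t']).ravel(),R,d['camera_matrix'])
E
```

```text
{'clock': 0.0, 'joints': array([ 1.50659489e+00,  3.85560773e-01,  6.66534421e-03, -4.91558983e-04,
       -1.19402555e+00, -2.58610959e-01]), 'joint_vel': array([-0.00031022, -0.00032535, -0.00080347, -0.00172096,  0.00039351,
        0.00168693]), 'joint_efforts': array([ 1.38133109e-04, -3.92290914e+01,  1.88402975e+01,  4.18638647e+00,
       -4.59129267e-03, -5.21995418e-06]), 'position': array([198.06474278, 592.18139091, 230.23561963]), 'ee_rot': array([ 9.86987117e-01, -1.60795679e-01, -1.24264839e-04,  1.07948072e-03]), 'contact_force': array([ 0.53255551, -0.80419004, -0.17983741]), 'wrist_torque': array([ 0.02891387,  0.00526914, -0.04449696]), 'gripper_width': 85.340977725282} 18.700000000000003
top [ 380.24805453  -44.03619346 1400.65204351] [[ 0.02542441 -0.99953223  0.01699749]
 [-0.99519869 -0.02691442 -0.09410195]
 [ 0.09451541 -0.01452339 -0.99541745]] [[541.47599504   0.         311.48599026]
 [  0.         541.47599504 237.99659904]
 [  0.           0.           1.        ]]
side [  258.58148372 -1163.34248489  1190.96477898] [[ 0.97926576 -0.20187309  0.01690652]
 [-0.13071277 -0.69341672 -0.70858127]
 [ 0.15476676  0.69167948 -0.70542665]] [[527.23692043   0.         318.53362721]
 [  0.         527.23692043 242.14950734]
 [  0.           0.           1.        ]]
```

View pics/top1.png

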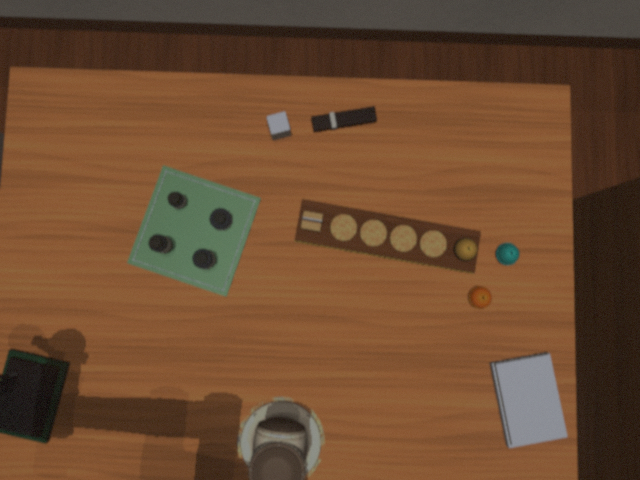

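View pics/side1.png

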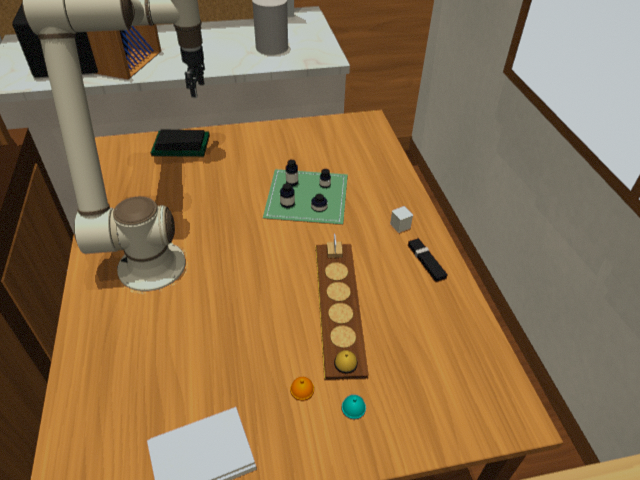

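The bell stands at the right end of the board (about 466,249 in the top view, which is −y), and the card block is at the left end (312,220). The four pads lie at (343,227) to (433,243). The bottles are on the mat at (177,199), (220,218), (161,243) and (205,258). The orange and turquoise bells lie off the board.

Run:
```python
from h import *
d=cam('top');W=cloud(d);im=d['image'];hsv=cv2.cvtColor(im,cv2.COLOR_BGR2HSV)
reg=np.zeros((480,640),np.uint8);reg[160:300,125:265]=1
g=(cv2.inRange(hsv,(50,40,40),(90,255,255))>0)&(reg>0)
print('mat z',np.nanmedian(W[g][:,2]), np.nanmedian(W[380:400,300:400,2]))
hull=np.zeros((480,640),np.uint8);c=cv2.convexHull(np.argwhere(g)[:,::-1].astype(np.int32));cv2.fillConvexPoly(hull,c,1);hull=cv2.erode(hull,np.ones((5,5)))
m=((W[...,2]>25)&(hull>0)).astype(np.uint8)
n,l,st,ce=cv2.connectedComponentsWithStats(m)
for i in range(1,n):
    if st[i,4]<40: continue
    P=W[l==i]; top=np.nanpercentile(P[:,2],90); T=P[P[:,2]>top-6]
    print('bottle',ce[i],st[i],'top',top,'c',np.mean(T,0),np.median(T,0),'ext',np.ptp(T,0))
    # circle from cap-pixels
m=cv2.inRange(hsv,(12,60,110),(32,255,255))
# pads by colour+height
for k,(u,v) in enumerate([(433,243),(403,238),(373,232),(343,227)]):
    r=np.zeros_like(m);cv2.circle(r,(u,v),20,255,-1)
    q=(im[...,1]>110).astype(np.uint8)*255&r
    n,l,st,ce=cv2.connectedComponentsWithStats(q);i=1+np.argmax(st[1:,4])
    cn,_=cv2.findContours((l==i).astype(np.uint8),0,2);e=cv2.fitEllipse(cv2.convexHull(cn[0]))
    print('pad',k+1,e,ray(d,*e[0],21),np.nanmedian(W[l==i],0))
for n,u,v in(('bell',466,249),('card',312,220)):print(n,W[v-1:v+2,u-1:u+2].reshape(-1,3).mean(0))
```

```text
mat z 5.0052414114154455 0.8109054153206585
bottle [176.         198.92340426] [168 191  18  17 235] top 71.00547236545148 c [599.95378038 281.72590572  69.01034921] [599.71121624 281.87311015  68.76169779] ext [28.25689229 27.55095864 10.05768605]
bottle [220.15591398 217.94892473] [210 207  22  23 372] top 53.58019770571241 c [555.3111462  169.88827613  52.7096988 ] [554.75791927 169.96245762  52.56158426] ext [28.42832821 28.72835754 10.83521409]
bottle [159.61290323 242.81231672] [148 234  24  19 341] top 102.40804104703687 c [485.63295845 312.44824077 101.13781106] [485.83879475 312.36085632 101.20460229] ext [29.40802752 28.74249657 11.13815754]
bottle [203.14247312 257.82526882] [192 248  23  21 372] top 85.7167170973396 c [451.38708776 204.87611187  84.9147247 ] [451.40061893 204.97460709  84.65013434] ext [29.31883281 27.38026799  9.41010337]
pad 1 ((432.8739318847656, 243.36370849609375), (23.316831588745117, 23.69281005859375), 54.86420822143555) [ 505.83742969 -376.06384642   21.        ] [ 504.49231494 -376.47004288   21.78250231]
pad 2 ((403.11199951171875, 237.9822998046875), (23.086572647094727, 23.844558715820312), 57.32889175415039) [ 517.64336915 -299.32621957   21.        ] [ 516.84285052 -299.34207484   21.68634248]
pad 3 ((373.2025146484375, 232.70086669921875), (22.47580337524414, 23.76746940612793), 52.3862190246582) [ 529.18098375 -222.21279511   21.        ] [ 528.58676909 -222.24238617   21.5633547 ]
pad 4 ((343.43853759765625, 227.17877197265625), (22.975114822387695, 23.709287643432617), 40.1396484375) [ 541.34994561 -145.46409604   21.        ] [ 540.89233391 -144.98006742   21.71118537]
bell [ 490.66561869 -450.64867007   56.78724677]
card [553.37370714 -63.81247333  54.35341023]
```

Emit:
play_rows:
  travel:
    - [0, 0, 0]
    - [0, 0, 0]
    - [0, 0, 0]
    - [0, 0, 0]
    - [0, 0, 0]
    - [0, 0, 0]
    - [0, 0, 0]
    - [0, 0, 0]
    - [0, 0, 0]
    - [0, 0, 0]
    - [0, 0, 0]
    - [0, 0, 0]
  rotation:
    - [0, 0, 0.117]
    - [0, 0, 0.117]
    - [0, 0, 0.117]
    - [0, 0, 0.117]
    - [0, 0, 0.117]
    - [0, 0, 0.117]
    - [0, 0, 0.117]
    - [0, 0, 0.117]
    - [0, 0, 0.117]
    - [0, 0, 0.117]
    - [0, 0, 0.117]
    - [0, 0, 0.117]
  grip: [1, 1, 1, 1, 1, 1, 1, 1, 1, 1, 1, 1]

```text
clock: 1.15
position: [198.1, 592.5, 230.8]
ee_rot: [-0.648, 0.762, -0.0, -0.0]
contact_force: [1.4, 0.5, 0.7]
gripper_width: 85.2
```

Emit:
play_rows:
  travel:
    - [0.0193, -0.0273, 0]
    - [0.0193, -0.0273, 0]
    - [0.0193, -0.0273, 0]
    - [0.0193, -0.0273, 0]
    - [0.0193, -0.0273, 0]
    - [0.0193, -0.0273, 0]
    - [0.0193, -0.0273, 0]
    - [0.0193, -0.0273, 0]
    - [0.0193, -0.0273, 0]
    - [0.0193, -0.0273, 0]
    - [0.0193, -0.0273, 0]
    - [0, 0, 0]
  rotation:
    - [0, 0, 0]
    - [0, 0, 0]
    - [0, 0, 0]
    - [0, 0, 0]
    - [0, 0, 0]
    - [0, 0, 0]
    - [0, 0, 0]
    - [0, 0, 0]
    - [0, 0, 0]
    - [0, 0, 0]
    - [0, 0, 0]
    - [0, 0, 0]
  grip: [1, 1, 1, 1, 1, 1, 1, 1, 1, 1, 1, 1]

```text
clock: 2.15
position: [464.6, 332.6, 230.9]
ee_rot: [-0.648, 0.762, -0.0, -0.001]
contact_force: [0.8, 0.3, -0.2]
gripper_width: 85.5
```

```bash
cat >> h.py <<'E'
def to(*p):
    s=arm.read_state();R=Ro.from_quat(s['ee_rot']).as_matrix();pos=np.array(s['position'])
    dl=R.T@(np.array(p,float)-pos)/1000
    print('clk %.2f'%s['clock'],'pos',pos.round(1),'jaw %.3f'%np.arctan2(R[1,1],R[0,1]),'zt',R[:,2].round(4),'w %.1f'%s['gripper_width'],'F',np.round(s['contact_force'],1))
    print('  tool delta m',dl.round(4))
E
python3 - <<'E'
from h import *
to(485.7,312.4,200); d=cam('wrist','w1.png'); print(arm.read_state()['joints'])
E
```

```text
clk 2.15 pos [464.6 332.6 230.9] jaw 2.980 zt [-3.0e-04 -1.5e-03 -1.0e+00] w 85.5 F [ 0.8  0.3 -0.2]
  tool delta m [ 0.0165 -0.0241  0.0309]
[ 9.08126754e-01  2.94489057e-01 -1.27312843e-01 -5.39116136e-05
 -1.15010346e+00 -1.06870343e+00]
```

View pics/w1.png

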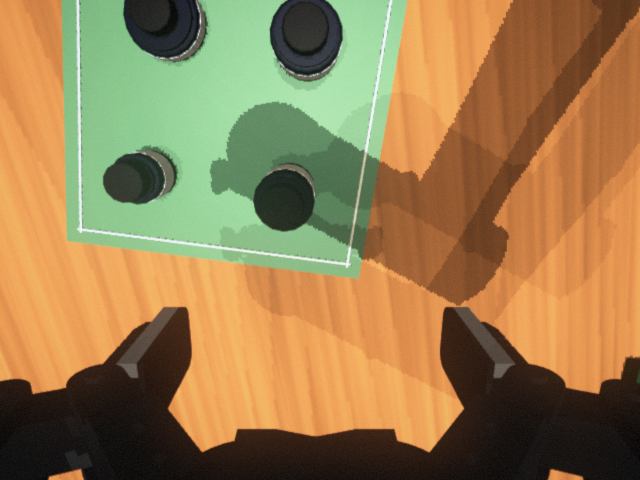

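The wrist view shows all four bottles: 96 at (283,200), 64 at (140,180), 80 at (125,190)-side lower left, and the wider ones along the top. I'll measure the cap tops from wrist depth to compare with the top camera.

```bash
cat >> h.py <<'E'
def caps(d):
    "cap tops: flat discs at the four known heights (+4 mat)"
    W=cloud(d)
    for h in(96,80,64,48):
        m=(abs(W[...,2]-h-4)<5).astype(np.uint8); m=cv2.morphologyEx(m,cv2.MORPH_OPEN,np.ones((7,7)))
        n,l,st,ce=cv2.connectedComponentsWithStats(m)
        for i in range(1,n):
            P=W[l==i]; 
            (x,y),r=cv2.minEnclosingCircle(P[:,:2].astype(np.float32))
            if 10<r<20: print(h,'px',ce[i].round(),'mean',P.mean(0).round(1),'circ',round(x,1),round(y,1),'r',round(r,1))
E
python3 - <<'E'
from h import *
d=cam('wrist'); caps(d); W=cloud(d); print(W[20:220:40,230,:])
print(np.linalg.inv(np.vstack([np.c_[d['R'],d['t']],[0,0,0,1]]))[:3].round(3))
E
```

```text
96 px [279. 205.] mean [483.4 314.6 100. ] circ 483.7 315.3 r 14.9
80 px [304.  25.] mean [449.  207.7  84. ] circ 449.3 207.6 r 14.8
64 px [121. 181.] mean [596.7 284.2  68.1] circ 597.3 284.2 r 14.9
48 px [149.  13.] mean [553.1 176.4  52. ] circ 553.2 172.3 r 14.9
[[505.75893588 177.89087441   3.69056561]
 [512.10185675 206.79429925   3.60923001]
 [518.71952187 237.12280778   3.71280021]
 [525.78025911 268.93458987   3.22762832]
 [532.77776208 302.26658961   4.71144104]]
[[-9.87000e-01  1.54000e-01  4.40000e-02  4.51174e+02]
 [ 1.61000e-01  9.51000e-01  2.63000e-01  2.68310e+02]
 [-1.00000e-03  2.67000e-01 -9.64000e-01  3.73512e+02]]
```

Emit:
play_rows:
  travel:
    - [0.0077, -0.0114, 0]
    - [0.0077, -0.0114, 0]
    - [0, 0, 0.02]
    - [0, 0, 0.02]
    - [0, 0, 0.02]
    - [0, 0, 0.02]
    - [0, 0, 0.01]
    - [0, 0, 0]
    - [0, 0, 0]
  rotation:
    - [0, 0, 0]
    - [0, 0, 0]
    - [0, 0, 0]
    - [0, 0, 0]
    - [0, 0, 0]
    - [0, 0, 0]
    - [0, 0, 0]
    - [0, 0, 0]
    - [0, 0, 0]
  grip: [1, 1, 1, 1, 1, 1, 1, 1, 1]

```text
clock: 3.0
position: [482.3, 317.8, 141.4]
ee_rot: [-0.65, 0.76, -0.0, -0.0]
contact_force: [0.8, -0.6, -0.3]
gripper_width: 85.3
```

Run:
```python
from h import *
to(484.6,313.8,36)
```

```text
clk 3.00 pos [482.3 317.8 141.4] jaw 2.986 zt [ 2.e-04 -6.e-04 -1.e+00] w 85.3 F [ 0.8 -0.6 -0.3]
  tool delta m [ 0.0035 -0.0029  0.1054]
```

Emit:
play_rows:
  travel:
    - [0.0035, -0.0029, 0.01]
    - [0, 0, 0.02]
    - [0, 0, 0.02]
    - [0, 0, 0.02]
    - [0, 0, 0.015]
    - [0, 0, 0.01]
    - [0, 0, 0.01]
    - [0, 0, 0]
    - [0, 0, 0]
  rotation:
    - [0, 0, 0]
    - [0, 0, 0]
    - [0, 0, 0]
    - [0, 0, 0]
    - [0, 0, 0]
    - [0, 0, 0]
    - [0, 0, 0]
    - [0, 0, 0]
    - [0, 0, 0]
  grip: [1, 1, 1, 1, 1, 1, 1, 1, 1]

```text
clock: 3.75
position: [484.7, 313.8, 36.5]
ee_rot: [-0.65, 0.76, -0.0, 0.0]
contact_force: [-0.6, -0.3, 0.7]
gripper_width: 85.1
```

Emit:
play_rows:
  travel:
    - [0, 0, 0]
    - [0, 0, 0]
    - [0, 0, 0]
    - [0, 0, 0]
    - [0, 0, 0]
    - [0, 0, 0]
    - [0, 0, 0]
    - [0, 0, 0]
  rotation:
    - [0, 0, 0]
    - [0, 0, 0]
    - [0, 0, 0]
    - [0, 0, 0]
    - [0, 0, 0]
    - [0, 0, 0]
    - [0, 0, 0]
    - [0, 0, 0]
  grip: [0, 0, 0, 0, 0, 0, 0, 0]

```text
clock: 4.42
position: [485.0, 314.2, 37.3]
ee_rot: [-0.65, 0.76, -0.0, 0.001]
contact_force: [-1.1, -0.5, 6.2]
gripper_width: 42.9
```

Run:
```python
from h import *
to(484.6,313.8,200)
```

```text
clk 4.42 pos [485.  314.2  37.3] jaw 2.986 zt [ 0.0015  0.0012 -1.    ] w 42.9 F [-1.1 -0.5  6.2]
  tool delta m [ 2.000e-04  1.000e-04 -1.627e-01]
```

Emit:
play_rows:
  travel:
    - [0, 0, -0.005]
    - [0, 0, -0.01]
    - [0, 0, -0.02]
    - [0, 0, -0.02]
    - [0, 0, -0.02]
    - [0, 0, -0.02]
    - [0, 0, -0.02]
    - [0, 0, -0.02]
    - [0, 0, -0.015]
    - [0, 0, -0.01]
    - [0, 0, -0.005]
    - [0, 0, 0]
  rotation:
    - [0, 0, 0]
    - [0, 0, 0]
    - [0, 0, 0]
    - [0, 0, 0]
    - [0, 0, 0]
    - [0, 0, 0]
    - [0, 0, 0]
    - [0, 0, 0]
    - [0, 0, 0]
    - [0, 0, 0]
    - [0, 0, 0]
    - [0, 0, 0]
  grip: [0, 0, 0, 0, 0, 0, 0, 0, 0, 0, 0, 0]

```text
clock: 5.42
position: [484.4, 313.8, 202.2]
ee_rot: [-0.65, 0.76, 0.0, 0.001]
contact_force: [0.2, 0.9, -2.6]
gripper_width: 43.3
```

Emit:
play_rows:
  travel:
    - [0.01, -0.003, 0]
    - [0.02, -0.006, 0]
    - [0.025, -0.0074, 0]
    - [0.025, -0.0074, 0]
    - [0.025, -0.0074, 0]
    - [0.025, -0.0074, 0]
    - [0.025, -0.0074, 0]
    - [0.025, -0.0074, 0]
    - [0.025, -0.0074, 0]
    - [0.025, -0.0074, 0]
    - [0.025, -0.0074, 0]
    - [0.025, -0.0074, 0]
  rotation:
    - [0, 0, 0]
    - [0, 0, 0]
    - [0, 0, 0]
    - [0, 0, 0]
    - [0, 0, 0]
    - [0, 0, 0]
    - [0, 0, 0]
    - [0, 0, 0]
    - [0, 0, 0]
    - [0, 0, 0]
    - [0, 0, 0]
    - [0, 0, 0]
  grip: [0, 0, 0, 0, 0, 0, 0, 0, 0, 0, 0, 0]

```text
clock: 6.42
position: [521.6, 22.1, 199.8]
ee_rot: [-0.65, 0.76, 0.001, -0.001]
contact_force: [0.9, 0.2, -1.7]
gripper_width: 43.0
```

Emit:
play_rows:
  travel:
    - [0.025, -0.0074, 0]
    - [0.025, -0.0074, 0]
    - [0.025, -0.0074, 0]
    - [0.02, -0.006, 0]
    - [0.01, -0.003, 0]
    - [0, 0, 0]
    - [0, 0, 0]
  rotation:
    - [0, 0, 0]
    - [0, 0, 0]
    - [0, 0, 0]
    - [0, 0, 0]
    - [0, 0, 0]
    - [0, 0, 0]
    - [0, 0, 0]
  grip: [0, 0, 0, 0, 0, 0, 0]

```text
clock: 7.0
position: [536.6, -84.9, 200.2]
ee_rot: [-0.649, 0.761, 0.001, -0.001]
contact_force: [0.4, -0.0, -1.7]
gripper_width: 43.0
```

Run:
```python
from h import *
to(505.5,-376,200); d=cam('wrist','w2.png')
```

```text
clk 7.00 pos [536.6 -84.9 200.2] jaw 2.984 zt [-2.2e-03  2.0e-04 -1.0e+00] w 43.0 F [ 0.4 -0.  -1.7]
  tool delta m [ 0.2924 -0.015   0.0003]
```

View pics/w2.png

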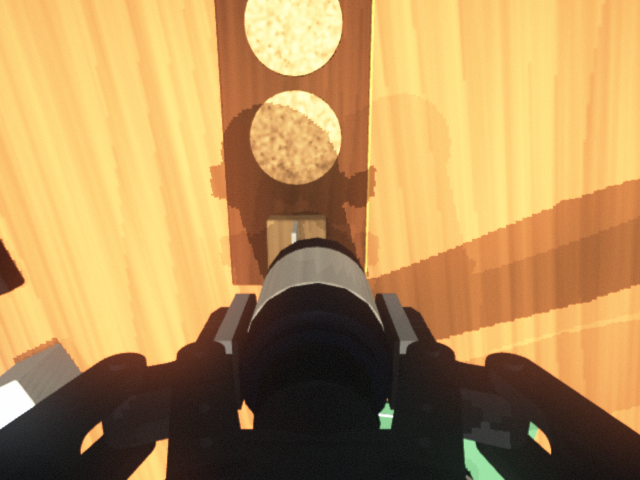

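The bottle is held upright. Pad 4 is at about (296,137) and pad 3 at (293,25). I'll check pad 4 against the top camera.

```bash
cat >> h.py <<'E'
def pads(d,z=21):
    "cork discs by saturation/brightness inside the dark board"
    W=cloud(d);hsv=cv2.cvtColor(d['image'],cv2.COLOR_BGR2HSV)
    m=((W[...,2]>15)&(W[...,2]<27)).astype(np.uint8)*255
    m&=cv2.inRange(hsv,(0,0,105),(180,255,255))
    m=cv2.morphologyEx(m,cv2.MORPH_OPEN,np.ones((5,5)))
    for c in cv2.findContours(m,0,2)[0]:
        if cv2.contourArea(c)<300: continue
        p=np.array([ray(d,*q[0],z) for q in cv2.convexHull(c)]);(x,y),r=cv2.minEnclosingCircle(p[:,:2].astype(np.float32))
        if 25<r<38: print('pad px',c.mean((0,1)).round(),'c',round(x,1),round(y,1),'r',round(r,1))
E
python3 - <<'E'
from h import *
pads(cam('wrist'))
E
python3 - <<'E'
from h import *
d=cam('wrist');hsv=cv2.cvtColor(d['image'],cv2.COLOR_BGR2HSV);W=cloud(d)
for u,v in((296,125),(296,160),(330,115),(240,100),(240,150),(293,25)):print(u,v,hsv[v,u],W[v,u].round(1))
E
```

```text
296 125 [ 19 123 245] [ 539.4 -151.6   21.7]
296 160 [ 20 124 247] [ 543.7 -126.5   21.6]
330 115 [ 27  76 254] [ 513.5 -154.7   20.9]
240 100 [ 11 166 184] [ 577.1 -175.4   18.9]
240 150 [ 10 170 138] [ 584.7 -140.2   17.4]
293 25 [ 28  73 254] [ 530.2 -218.    21.7]
```

Hue separates cork (above 15) from the board (about 10), so I'll use hue in place of brightness.

```bash
sed -i 's/(0,0,105),(180,255,255)/(15,20,90),(40,160,255)/' h.py
python3 - <<'E'
from h import *
pads(cam('wrist'))
E
```

```text
pad px [299. 136.] c 540.8 -143.5 r 34.3
pad px [295.  44.] c 529.3 -220.2 r 34.5
```

Emit:
play_rows:
  travel:
    - [0.01, -0.0005, 0]
    - [0.02, -0.001, 0]
    - [0.03, -0.0016, 0]
    - [0.03, -0.0016, 0]
    - [0.03, -0.0016, 0]
    - [0.03, -0.0016, 0]
    - [0.03, -0.0016, 0]
    - [0.03, -0.0016, 0]
    - [0.03, -0.0016, 0]
    - [0.03, -0.0016, 0]
    - [0.015, -0.0008, 0]
    - [0.0065, 0, 0]
  rotation:
    - [0, 0, 0]
    - [0, 0, 0]
    - [0, 0, 0]
    - [0, 0, 0]
    - [0, 0, 0]
    - [0, 0, 0]
    - [0, 0, 0]
    - [0, 0, 0]
    - [0, 0, 0]
    - [0, 0, 0]
    - [0, 0, 0]
    - [0, 0, 0]
  grip: [0, 0, 0, 0, 0, 0, 0, 0, 0, 0, 0, 0]

```text
clock: 8.2
position: [506.4, -376.7, 200.8]
ee_rot: [-0.649, 0.761, 0.0, -0.0]
contact_force: [-0.0, 0.3, -2.0]
gripper_width: 42.7
```

Emit:
play_rows:
  travel:
    - [0, 0, 0.01]
    - [0, 0, 0.02]
    - [0, 0, 0.025]
    - [0, 0, 0.025]
    - [0, 0, 0.02]
    - [0, 0, 0.01]
    - [0, 0, 0]
    - [0, 0, 0]
  rotation:
    - [0, 0, 0]
    - [0, 0, 0]
    - [0, 0, 0]
    - [0, 0, 0]
    - [0, 0, 0]
    - [0, 0, 0]
    - [0, 0, 0]
    - [0, 0, 0]
  grip: [0, 0, 0, 0, 0, 0, 0, 0]

```text
clock: 8.87
position: [507.4, -374.0, 91.4]
ee_rot: [-0.65, 0.76, 0.0, -0.0]
contact_force: [1.0, 0.2, -1.7]
gripper_width: 42.8
```

Run:
```python
from h import *
to(505.6,-375.1,54.3)
```

```text
clk 8.87 pos [ 507.4 -374.    91.4] jaw 2.987 zt [-4.e-04 -2.e-04 -1.e+00] w 42.8 F [ 1.   0.2 -1.7]
  tool delta m [0.0013 0.0016 0.0371]
```

Emit:
play_rows:
  travel:
    - [0.001, 0.0016, 0.01]
    - [0, 0, 0.01]
    - [0, 0, 0.008]
    - [0, 0, 0.003]
    - [0, 0, 0.002]
    - [0, 0, 0.001]
    - [0, 0, 0.001]
    - [0, 0, 0]
  rotation:
    - [0, 0, 0]
    - [0, 0, 0]
    - [0, 0, 0]
    - [0, 0, 0]
    - [0, 0, 0]
    - [0, 0, 0]
    - [0, 0, 0]
    - [0, 0, 0]
  grip: [0, 0, 0, 0, 0, 0, 0, 0]

```text
clock: 9.53
position: [505.4, -375.6, 56.4]
ee_rot: [-0.65, 0.76, -0.0, 0.0]
contact_force: [-0.2, -0.0, -2.0]
gripper_width: 43.0
```

Run:
```python
from h import *
to(505.6,-375.1,54.3)
```

```text
clk 9.53 pos [ 505.4 -375.6   56.4] jaw 2.986 zt [ 4.e-04 -2.e-04 -1.e+00] w 43.0 F [-0.2 -0.  -2. ]
  tool delta m [-0.0005 -0.0001  0.0021]
```

Emit:
play_rows:
  travel:
    - [0, 0, 0.0006]
    - [0, 0, 0.0006]
    - [0, 0, 0.0006]
    - [0, 0, 0]
  rotation:
    - [0, 0, 0]
    - [0, 0, 0]
    - [0, 0, 0]
    - [0, 0, 0]
  grip: [0, 0, 0, 0]

```text
clock: 9.87
position: [505.2, -375.4, 54.5]
ee_rot: [-0.65, 0.76, 0.0, 0.0]
contact_force: [0.0, 0.1, -1.5]
gripper_width: 42.9
```

Emit:
play_rows:
  travel:
    - [0, 0, 0.0005]
    - [0, 0, 0.0005]
    - [0, 0, 0]
  rotation:
    - [0, 0, 0]
    - [0, 0, 0]
    - [0, 0, 0]
  grip: [0, 0, 0]

```text
clock: 10.12
position: [505.3, -375.5, 54.4]
ee_rot: [-0.65, 0.76, -0.0, -0.0]
contact_force: [-1.7, 1.7, 3.6]
gripper_width: 43.0
```

Contact was felt at the expected height. Releasing, then lifting straight up.

Emit:
play_rows:
  travel:
    - [0, 0, 0]
    - [0, 0, 0]
    - [0, 0, 0]
    - [0, 0, 0]
    - [0, 0, 0]
    - [0, 0, 0]
    - [0, 0, -0.005]
    - [0, 0, -0.015]
    - [0, 0, -0.03]
    - [0, 0, -0.03]
    - [0, 0, -0.03]
    - [0, 0, -0.03]
  rotation:
    - [0, 0, 0]
    - [0, 0, 0]
    - [0, 0, 0]
    - [0, 0, 0]
    - [0, 0, 0]
    - [0, 0, 0]
    - [0, 0, 0]
    - [0, 0, 0]
    - [0, 0, 0]
    - [0, 0, 0]
    - [0, 0, 0]
    - [0, 0, 0]
  grip: [0.6, 0.7, 0.8, 0.9, 1, 1, 1, 1, 1, 1, 1, 1]

```text
clock: 11.12
position: [505.1, -375.4, 195.4]
ee_rot: [-0.65, 0.76, -0.0, 0.0]
contact_force: [0.5, -0.6, 0.0]
gripper_width: 85.2
```

Run:
```python
from h import *
to(450.2,206.3,200)
W=cloud(cam('top'));m=(abs(W[...,2]-117)<6).astype(np.uint8);m[:,:400]=0
n,l,st,ce=cv2.connectedComponentsWithStats(m)
for i in range(1,n):
    if st[i,4]>30: print(ce[i],st[i,4],W[l==i].mean(0))
```

```text
clk 11.12 pos [ 505.1 -375.4  195.4] jaw 2.986 zt [ 2.e-04 -2.e-04 -1.e+00] w 85.2 F [ 0.5 -0.6  0. ]
  tool delta m [-0.5661  0.1445 -0.0047]
[441.95       240.05833333] 120 [ 505.59532787 -374.63817936  117.23245513]
```

Emit:
play_rows:
  travel:
    - [-0.01, 0.0025, 0]
    - [-0.0255, 0.0065, 0]
    - [-0.0255, 0.0065, 0]
    - [-0.0255, 0.0065, 0]
    - [-0.0255, 0.0065, 0]
    - [-0.0255, 0.0065, 0]
    - [-0.0255, 0.0065, 0]
    - [-0.0255, 0.0065, 0]
    - [-0.0255, 0.0065, 0]
    - [-0.0255, 0.0065, 0]
    - [-0.0255, 0.0065, 0]
    - [-0.0255, 0.0065, 0]
  rotation:
    - [0, 0, 0]
    - [0, 0, 0]
    - [0, 0, 0]
    - [0, 0, 0]
    - [0, 0, 0]
    - [0, 0, 0]
    - [0, 0, 0]
    - [0, 0, 0]
    - [0, 0, 0]
    - [0, 0, 0]
    - [0, 0, 0]
    - [0, 0, 0]
  grip: [1, 1, 1, 1, 1, 1, 1, 1, 1, 1, 1, 1]

```text
clock: 12.17
position: [476.0, -75.5, 192.7]
ee_rot: [-0.65, 0.76, 0.001, -0.001]
contact_force: [-0.6, 0.2, -0.5]
gripper_width: 85.2
```

Emit:
play_rows:
  travel:
    - [-0.0255, 0.0065, 0]
    - [-0.0255, 0.0065, 0]
    - [-0.0255, 0.0065, 0]
    - [-0.0255, 0.0065, 0]
    - [-0.0255, 0.0065, 0]
    - [-0.0255, 0.0065, 0]
    - [-0.0255, 0.0065, 0]
    - [-0.0255, 0.0065, 0]
    - [-0.0255, 0.0065, 0]
    - [-0.0255, 0.0065, 0]
    - [-0.015, 0.004, 0]
    - [-0.0055, 0.0015, 0]
  rotation:
    - [0, 0, 0]
    - [0, 0, 0]
    - [0, 0, 0]
    - [0, 0, 0]
    - [0, 0, 0]
    - [0, 0, 0]
    - [0, 0, 0]
    - [0, 0, 0]
    - [0, 0, 0]
    - [0, 0, 0]
    - [0, 0, 0]
    - [0, 0, 0]
  grip: [1, 1, 1, 1, 1, 1, 1, 1, 1, 1, 1, 1]

```text
clock: 13.17
position: [449.5, 207.9, 192.7]
ee_rot: [-0.651, 0.759, 0.0, -0.001]
contact_force: [0.3, -0.1, -0.1]
gripper_width: 85.5
```

Emit:
play_rows:
  travel:
    - [0, 0, 0.01]
    - [0, 0, 0.02]
    - [0, 0, 0.025]
    - [0, 0, 0.02]
    - [0, 0, 0.005]
    - [0, 0, 0]
    - [0, 0, 0]
  rotation:
    - [0, 0, 0]
    - [0, 0, 0]
    - [0, 0, 0]
    - [0, 0, 0]
    - [0, 0, 0]
    - [0, 0, 0]
    - [0, 0, 0]
  grip: [1, 1, 1, 1, 1, 1, 1]

```text
clock: 13.75
position: [450.7, 205.6, 113.7]
ee_rot: [-0.65, 0.76, -0.0, -0.0]
contact_force: [0.6, 0.3, 0.5]
gripper_width: 85.6
```

Run:
```python
from h import *
to(450.2,206.3,22); caps(cam('wrist'))
```

```text
clk 13.75 pos [450.7 205.6 113.7] jaw 2.985 zt [ 1.e-04 -4.e-04 -1.e+00] w 85.6 F [0.6 0.3 0.5]
  tool delta m [-0.0007  0.0006  0.0917]
80 px [316. 283.] mean [449.2 206.   83.9] circ 449.5 206.8 r 14.9
48 px [102. 225.] mean [551.8 171.1  52. ] circ 553.1 171.6 r 15.0
```

Emit:
play_rows:
  travel:
    - [0, 0, 0.01]
    - [0, 0, 0.02]
    - [0, 0, 0.02]
    - [0, 0, 0.02]
    - [0, 0, 0.012]
    - [0, 0, 0.007]
    - [0, 0, 0.003]
    - [0, 0, 0]
    - [0, 0, 0]
  rotation:
    - [0, 0, 0]
    - [0, 0, 0]
    - [0, 0, 0]
    - [0, 0, 0]
    - [0, 0, 0]
    - [0, 0, 0]
    - [0, 0, 0]
    - [0, 0, 0]
    - [0, 0, 0]
  grip: [1, 1, 1, 1, 1, 1, 1, 1, 1]

```text
clock: 14.55
position: [451.2, 206.7, 22.5]
ee_rot: [-0.65, 0.76, -0.0, 0.001]
contact_force: [-0.1, 0.5, 0.4]
gripper_width: 85.3
```

Emit:
play_rows:
  travel:
    - [0, 0, 0]
    - [0, 0, 0]
    - [0, 0, 0]
    - [0, 0, 0]
    - [0, 0, 0]
    - [0, 0, 0]
    - [0, 0, 0]
    - [0, 0, 0]
  rotation:
    - [0, 0, 0]
    - [0, 0, 0]
    - [0, 0, 0]
    - [0, 0, 0]
    - [0, 0, 0]
    - [0, 0, 0]
    - [0, 0, 0]
    - [0, 0, 0]
  grip: [0, 0, 0, 0, 0, 0, 0, 0]

```text
clock: 15.22
position: [450.9, 206.5, 22.4]
ee_rot: [-0.65, 0.76, -0.0, 0.001]
contact_force: [-2.3, 0.2, 6.2]
gripper_width: 48.6
```

Emit:
play_rows:
  travel:
    - [0, 0, -0.005]
    - [0, 0, -0.01]
    - [0, 0, -0.02]
    - [0, 0, -0.02]
    - [0, 0, -0.02]
    - [0, 0, -0.02]
    - [0, 0, -0.02]
    - [0, 0, -0.02]
    - [0, 0, -0.02]
    - [0, 0, -0.01]
    - [0, 0, -0.005]
    - [0, 0, 0]
  rotation:
    - [0, 0, 0]
    - [0, 0, 0]
    - [0, 0, 0]
    - [0, 0, 0]
    - [0, 0, 0]
    - [0, 0, 0]
    - [0, 0, 0]
    - [0, 0, 0]
    - [0, 0, 0]
    - [0, 0, 0]
    - [0, 0, 0]
    - [0, 0, 0]
  grip: [0, 0, 0, 0, 0, 0, 0, 0, 0, 0, 0, 0]

```text
clock: 16.22
position: [450.4, 206.2, 191.9]
ee_rot: [-0.65, 0.76, 0.0, 0.001]
contact_force: [0.6, 1.0, -2.8]
gripper_width: 48.9
```

Run:
```python
from h import *
to(517.4,-298.3,192)
```

```text
clk 16.22 pos [450.4 206.2 191.9] jaw 2.985 zt [ 6.e-04  1.e-03 -1.e+00] w 48.9 F [ 0.6  1.  -2.8]
  tool delta m [ 0.4879 -0.1447 -0.0005]
```

Emit:
play_rows:
  travel:
    - [0.01, -0.003, 0]
    - [0.0248, -0.0074, 0]
    - [0.0248, -0.0074, 0]
    - [0.0248, -0.0074, 0]
    - [0.0248, -0.0074, 0]
    - [0.0248, -0.0074, 0]
    - [0.0248, -0.0074, 0]
    - [0.0248, -0.0074, 0]
    - [0.0248, -0.0074, 0]
    - [0.0248, -0.0074, 0]
    - [0.0248, -0.0074, 0]
    - [0.0248, -0.0074, 0]
  rotation:
    - [0, 0, 0]
    - [0, 0, 0]
    - [0, 0, 0]
    - [0, 0, 0]
    - [0, 0, 0]
    - [0, 0, 0]
    - [0, 0, 0]
    - [0, 0, 0]
    - [0, 0, 0]
    - [0, 0, 0]
    - [0, 0, 0]
    - [0, 0, 0]
  grip: [0, 0, 0, 0, 0, 0, 0, 0, 0, 0, 0, 0]

```text
clock: 17.22
position: [488.5, -88.1, 189.7]
ee_rot: [-0.65, 0.76, 0.001, -0.001]
contact_force: [0.5, -0.1, -1.7]
gripper_width: 48.9
```

Emit:
play_rows:
  travel:
    - [0.0248, -0.0074, 0]
    - [0.0248, -0.0074, 0]
    - [0.0248, -0.0074, 0]
    - [0.0248, -0.0074, 0]
    - [0.0248, -0.0074, 0]
    - [0.0248, -0.0074, 0]
    - [0.0248, -0.0074, 0]
    - [0.0188, -0.0055, 0]
    - [0.0128, -0.003, 0]
    - [0, 0, 0]
    - [0, 0, 0]
  rotation:
    - [0, 0, 0]
    - [0, 0, 0]
    - [0, 0, 0]
    - [0, 0, 0]
    - [0, 0, 0]
    - [0, 0, 0]
    - [0, 0, 0]
    - [0, 0, 0]
    - [0, 0, 0]
    - [0, 0, 0]
    - [0, 0, 0]
  grip: [0, 0, 0, 0, 0, 0, 0, 0, 0, 0, 0]

```text
clock: 18.13
position: [516.5, -298.6, 189.9]
ee_rot: [-0.649, 0.761, 0.002, -0.001]
contact_force: [0.2, 0.6, -1.9]
gripper_width: 48.9
```

Emit:
play_rows:
  travel:
    - [0, 0, 0.01]
    - [0, 0, 0.02]
    - [0, 0, 0.025]
    - [0, 0, 0.025]
    - [0, 0, 0.02]
    - [0, 0, 0.01]
    - [0, 0, 0]
    - [0, 0, 0]
  rotation:
    - [0, 0, 0]
    - [0, 0, 0]
    - [0, 0, 0]
    - [0, 0, 0]
    - [0, 0, 0]
    - [0, 0, 0]
    - [0, 0, 0]
    - [0, 0, 0]
  grip: [0, 0, 0, 0, 0, 0, 0, 0]

```text
clock: 18.8
position: [517.8, -298.0, 81.5]
ee_rot: [-0.65, 0.76, 0.0, -0.0]
contact_force: [-0.5, 0.1, -0.9]
gripper_width: 48.8
```

Run:
```python
from h import *
to(517.4,-298.3,40.4)
```

```text
clk 18.80 pos [ 517.8 -298.    81.5] jaw 2.987 zt [-5.e-04 -2.e-04 -1.e+00] w 48.8 F [-0.5  0.1 -0.9]
  tool delta m [0.0004 0.0003 0.0411]
```

Emit:
play_rows:
  travel:
    - [0, 0, 0.01]
    - [0, 0, 0.012]
    - [0, 0, 0.01]
    - [0, 0, 0.004]
    - [0, 0, 0.003]
    - [0, 0, 0.001]
    - [0, 0, 0.0005]
    - [0, 0, 0]
    - [0, 0, 0]
  rotation:
    - [0, 0, 0]
    - [0, 0, 0]
    - [0, 0, 0]
    - [0, 0, 0]
    - [0, 0, 0]
    - [0, 0, 0]
    - [0, 0, 0]
    - [0, 0, 0]
    - [0, 0, 0]
  grip: [0, 0, 0, 0, 0, 0, 0, 0, 0]

```text
clock: 19.55
position: [517.9, -298.6, 41.5]
ee_rot: [-0.65, 0.76, -0.0, 0.0]
contact_force: [0.5, 0.8, -3.0]
gripper_width: 48.6
```

Emit:
play_rows:
  travel:
    - [0, 0, 0.0005]
    - [0, 0, 0.0005]
    - [0, 0, 0]
  rotation:
    - [0, 0, 0]
    - [0, 0, 0]
    - [0, 0, 0]
  grip: [0, 0, 0]

```text
clock: 19.8
position: [517.6, -298.4, 40.1]
ee_rot: [-0.65, 0.76, -0.0, 0.0]
contact_force: [0.0, 0.4, -2.8]
gripper_width: 48.8
```

Emit:
play_rows:
  travel:
    - [0, 0, 0.0005]
    - [0, 0, 0.0005]
    - [0, 0, 0]
  rotation:
    - [0, 0, 0]
    - [0, 0, 0]
    - [0, 0, 0]
  grip: [0, 0, 0]

```text
clock: 20.05
position: [517.7, -298.5, 39.5]
ee_rot: [-0.65, 0.76, -0.0, 0.0]
contact_force: [-1.1, 0.7, 0.9]
gripper_width: 48.9
```

Emit:
play_rows:
  travel:
    - [0, 0, 0]
    - [0, 0, 0]
    - [0, 0, 0]
    - [0, 0, 0]
    - [0, 0, 0]
    - [0, 0, 0]
    - [0, 0, -0.005]
    - [0, 0, -0.015]
    - [0, 0, -0.03]
    - [0, 0, -0.03]
    - [0, 0, -0.03]
    - [0, 0, -0.04]
  rotation:
    - [0, 0, 0]
    - [0, 0, 0]
    - [0, 0, 0]
    - [0, 0, 0]
    - [0, 0, 0]
    - [0, 0, 0]
    - [0, 0, 0]
    - [0, 0, 0]
    - [0, 0, 0]
    - [0, 0, 0]
    - [0, 0, 0]
    - [0, 0, 0]
  grip: [0.65, 0.75, 0.85, 0.9, 1, 1, 1, 1, 1, 1, 1, 1]

```text
clock: 21.05
position: [516.2, -297.8, 188.9]
ee_rot: [-0.65, 0.76, 0.002, -0.001]
contact_force: [1.3, -0.4, -0.2]
gripper_width: 85.3
```

```bash
cat >> h.py <<'E'
def placed():
    W=cloud(cam('top'))
    for h in(96,80,64,48):
        m=(abs(W[...,2]-21-h)<5).astype(np.uint8);m[:,:330]=0;m[270:]=0;m[:,448:]=0
        n,l,st,ce=cv2.connectedComponentsWithStats(m)
        for i in range(1,n):
            if st[i,4]>60: print(h,ce[i].round(),st[i,4],W[l==i].mean(0).round(1))
E
python3 - <<'E'
from h import *
to(598.3,283,190); placed()
E
```

```text
clk 21.05 pos [ 516.2 -297.8  188.9] jaw 2.985 zt [-0.0038  0.0017 -1.    ] w 85.3 F [ 1.3 -0.4 -0.2]
  tool delta m [-5.865e-01  9.300e-03 -4.000e-04]
80 [409. 235.] 109 [ 517.4 -298.6  101.3]
64 [405. 236.] 118 [ 516.5 -291.5   83.7]
```

Emit:
play_rows:
  travel:
    - [-0.01, 0, 0]
    - [-0.0265, 0.0005, 0]
    - [-0.0265, 0.0005, 0]
    - [-0.0265, 0.0005, 0]
    - [-0.0265, 0.0005, 0]
    - [-0.0265, 0.0005, 0]
    - [-0.0265, 0.0005, 0]
    - [-0.0265, 0.0005, 0]
    - [-0.0265, 0.0005, 0]
    - [-0.0265, 0.0005, 0]
    - [-0.0265, 0.0005, 0]
    - [-0.0265, 0.0005, 0]
  rotation:
    - [0, 0, 0]
    - [0, 0, 0]
    - [0, 0, 0]
    - [0, 0, 0]
    - [0, 0, 0]
    - [0, 0, 0]
    - [0, 0, 0]
    - [0, 0, 0]
    - [0, 0, 0]
    - [0, 0, 0]
    - [0, 0, 0]
    - [0, 0, 0]
  grip: [1, 1, 1, 1, 1, 1, 1, 1, 1, 1, 1, 1]

```text
clock: 22.1
position: [558.4, 1.8, 188.5]
ee_rot: [-0.65, 0.76, 0.0, -0.0]
contact_force: [-0.2, -0.3, 0.3]
gripper_width: 85.3
```

Emit:
play_rows:
  travel:
    - [-0.0265, 0.0005, 0]
    - [-0.0265, 0.0005, 0]
    - [-0.0265, 0.0005, 0]
    - [-0.0265, 0.0005, 0]
    - [-0.0265, 0.0005, 0]
    - [-0.0265, 0.0005, 0]
    - [-0.0265, 0.0005, 0]
    - [-0.0265, 0.0005, 0]
    - [-0.0265, 0.0005, 0]
    - [-0.0265, 0, 0]
    - [-0.015, 0, 0]
    - [-0.005, 0, 0]
  rotation:
    - [0, 0, 0]
    - [0, 0, 0]
    - [0, 0, 0]
    - [0, 0, 0]
    - [0, 0, 0]
    - [0, 0, 0]
    - [0, 0, 0]
    - [0, 0, 0]
    - [0, 0, 0]
    - [0, 0, 0]
    - [0, 0, 0]
    - [0, 0, 0]
  grip: [1, 1, 1, 1, 1, 1, 1, 1, 1, 1, 1, 1]

```text
clock: 23.1
position: [598.4, 284.7, 187.9]
ee_rot: [-0.651, 0.759, 0.0, -0.001]
contact_force: [0.2, -0.2, 0.5]
gripper_width: 85.4
```

Emit:
play_rows:
  travel:
    - [0, 0, 0.01]
    - [0, 0, 0.02]
    - [0, 0, 0.025]
    - [0, 0, 0.02]
    - [0, 0, 0.01]
    - [0, 0, 0]
    - [0, 0, 0]
  rotation:
    - [0, 0, 0]
    - [0, 0, 0]
    - [0, 0, 0]
    - [0, 0, 0]
    - [0, 0, 0]
    - [0, 0, 0]
    - [0, 0, 0]
  grip: [1, 1, 1, 1, 1, 1, 1]

```text
clock: 23.68
position: [598.9, 281.5, 103.9]
ee_rot: [-0.65, 0.76, -0.0, -0.0]
contact_force: [0.7, 0.2, -0.3]
gripper_width: 85.5
```

Run:
```python
from h import *
to(598.3,283,13); caps(cam('wrist')); placed()
```

```text
clk 23.68 pos [598.9 281.5 103.9] jaw 2.985 zt [-3.e-04 -9.e-04 -1.e+00] w 85.5 F [ 0.7  0.2 -0.3]
  tool delta m [-0.0015  0.0009  0.0909]
64 px [316. 281.] mean [597.5 283.1  67.9] circ 597.7 284.1 r 14.9
48 px [378.  19.] mean [554.7 177.5  51.8] circ 553.6 172.7 r 14.7
96 [442. 240.] 110 [ 505.3 -374.8  117.3]
80 [409. 235.] 114 [ 517.6 -298.6  101.3]
80 [438. 241.] 77 [ 503.8 -369.2   99.9]
64 [407. 236.] 154 [ 516.6 -296.4   83.9]
```

Emit:
play_rows:
  travel:
    - [-0.0015, 0.0009, 0.01]
    - [0, 0, 0.02]
    - [0, 0, 0.02]
    - [0, 0, 0.02]
    - [0, 0, 0.012]
    - [0, 0, 0.006]
    - [0, 0, 0.003]
    - [0, 0, 0]
    - [0, 0, 0]
  rotation:
    - [0, 0, 0]
    - [0, 0, 0]
    - [0, 0, 0]
    - [0, 0, 0]
    - [0, 0, 0]
    - [0, 0, 0]
    - [0, 0, 0]
    - [0, 0, 0]
    - [0, 0, 0]
  grip: [1, 1, 1, 1, 1, 1, 1, 1, 1]

```text
clock: 24.53
position: [598.9, 284.6, 14.0]
ee_rot: [-0.65, 0.76, -0.0, 0.001]
contact_force: [0.8, 0.2, 0.1]
gripper_width: 85.7
```

Emit:
play_rows:
  travel:
    - [0, 0, 0]
    - [0, 0, 0]
    - [0, 0, 0]
    - [0, 0, 0]
    - [0, 0, 0]
    - [0, 0, 0]
    - [0, 0, 0]
    - [0, 0, 0]
  rotation:
    - [0, 0, 0]
    - [0, 0, 0]
    - [0, 0, 0]
    - [0, 0, 0]
    - [0, 0, 0]
    - [0, 0, 0]
    - [0, 0, 0]
    - [0, 0, 0]
  grip: [0, 0, 0, 0, 0, 0, 0, 0]

```text
clock: 25.2
position: [598.7, 284.5, 13.9]
ee_rot: [-0.65, 0.76, -0.0, 0.001]
contact_force: [-0.3, 0.5, 4.8]
gripper_width: 38.2
```

Emit:
play_rows:
  travel:
    - [0, 0, -0.005]
    - [0, 0, -0.01]
    - [0, 0, -0.02]
    - [0, 0, -0.02]
    - [0, 0, -0.02]
    - [0, 0, -0.02]
    - [0, 0, -0.02]
    - [0, 0, -0.02]
    - [0, 0, -0.02]
    - [0, 0, -0.02]
    - [0, 0, -0.005]
    - [0, 0, 0]
  rotation:
    - [0, 0, 0]
    - [0, 0, 0]
    - [0, 0, 0]
    - [0, 0, 0]
    - [0, 0, 0]
    - [0, 0, 0]
    - [0, 0, 0]
    - [0, 0, 0]
    - [0, 0, 0]
    - [0, 0, 0]
    - [0, 0, 0]
    - [0, 0, 0]
  grip: [0, 0, 0, 0, 0, 0, 0, 0, 0, 0, 0, 0]

```text
clock: 26.2
position: [598.6, 284.5, 195.0]
ee_rot: [-0.65, 0.76, -0.0, 0.002]
contact_force: [0.4, -0.3, -1.0]
gripper_width: 38.5
```

Run:
```python
from h import *
to(529.2,-221.2,192)
```

```text
clk 26.20 pos [598.6 284.5 195. ] jaw 2.986 zt [ 0.0028  0.0023 -1.    ] w 38.5 F [ 0.4 -0.3 -1. ]
  tool delta m [ 0.5103 -0.01    0.0016]
```

Emit:
play_rows:
  travel:
    - [0.01, 0, 0]
    - [0.0265, -0.0005, 0]
    - [0.0265, -0.0005, 0]
    - [0.0265, -0.0005, 0]
    - [0.0265, -0.0005, 0]
    - [0.0265, -0.0005, 0]
    - [0.0265, -0.0005, 0]
    - [0.0265, -0.0005, 0]
    - [0.0265, -0.0005, 0]
    - [0.0265, -0.0005, 0]
    - [0.0265, -0.0005, 0]
    - [0.0265, -0.0005, 0]
  rotation:
    - [0, 0, 0]
    - [0, 0, 0]
    - [0, 0, 0]
    - [0, 0, 0]
    - [0, 0, 0]
    - [0, 0, 0]
    - [0, 0, 0]
    - [0, 0, 0]
    - [0, 0, 0]
    - [0, 0, 0]
    - [0, 0, 0]
    - [0, 0, 0]
  grip: [0, 0, 0, 0, 0, 0, 0, 0, 0, 0, 0, 0]

```text
clock: 27.2
position: [554.6, -16.5, 190.9]
ee_rot: [-0.65, 0.76, 0.001, -0.002]
contact_force: [0.9, -0.8, -1.8]
gripper_width: 38.4
```

Emit:
play_rows:
  travel:
    - [0.0265, -0.0005, 0]
    - [0.0265, -0.0005, 0]
    - [0.0265, -0.0005, 0]
    - [0.0265, -0.0005, 0]
    - [0.0265, -0.0005, 0]
    - [0.0265, -0.0005, 0]
    - [0.0265, -0.0005, 0]
    - [0.015, -0.0005, 0]
    - [0.0068, -0.0005, 0]
    - [0, 0, 0]
    - [0, 0, 0]
  rotation:
    - [0, 0, 0]
    - [0, 0, 0]
    - [0, 0, 0]
    - [0, 0, 0]
    - [0, 0, 0]
    - [0, 0, 0]
    - [0, 0, 0]
    - [0, 0, 0]
    - [0, 0, 0]
    - [0, 0, 0]
    - [0, 0, 0]
  grip: [0, 0, 0, 0, 0, 0, 0, 0, 0, 0, 0]

```text
clock: 28.12
position: [528.1, -219.9, 191.9]
ee_rot: [-0.65, 0.76, 0.001, -0.001]
contact_force: [-0.8, -0.7, -1.0]
gripper_width: 38.8
```

Emit:
play_rows:
  travel:
    - [0, 0, 0.01]
    - [0, 0, 0.02]
    - [0, 0, 0.025]
    - [0, 0, 0.025]
    - [0, 0, 0.02]
    - [0, 0, 0.01]
    - [0, 0, 0.005]
    - [0, 0, 0]
    - [0, 0, 0]
  rotation:
    - [0, 0, 0]
    - [0, 0, 0]
    - [0, 0, 0]
    - [0, 0, 0]
    - [0, 0, 0]
    - [0, 0, 0]
    - [0, 0, 0]
    - [0, 0, 0]
    - [0, 0, 0]
  grip: [0, 0, 0, 0, 0, 0, 0, 0, 0]

```text
clock: 28.87
position: [529.8, -219.8, 78.7]
ee_rot: [-0.65, 0.76, -0.001, 0.0]
contact_force: [-0.1, 1.3, -0.7]
gripper_width: 38.9
```

Run:
```python
from h import *
to(529.2,-219.7,31.4)
```

```text
clk 28.87 pos [ 529.8 -219.8   78.7] jaw 2.987 zt [ 1.4e-03 -5.0e-04 -1.0e+00] w 38.9 F [-0.1  1.3 -0.7]
  tool delta m [-0.0001  0.0007  0.0473]
```

Emit:
play_rows:
  travel:
    - [0, 0, 0.01]
    - [0, 0, 0.015]
    - [0, 0, 0.01]
    - [0, 0, 0.005]
    - [0, 0, 0.003]
    - [0, 0, 0.002]
    - [0, 0, 0.001]
    - [0, 0, 0.0005]
    - [0, 0, 0]
    - [0, 0, 0]
  rotation:
    - [0, 0, 0]
    - [0, 0, 0]
    - [0, 0, 0]
    - [0, 0, 0]
    - [0, 0, 0]
    - [0, 0, 0]
    - [0, 0, 0]
    - [0, 0, 0]
    - [0, 0, 0]
    - [0, 0, 0]
  grip: [0, 0, 0, 0, 0, 0, 0, 0, 0, 0]

```text
clock: 29.7
position: [529.3, -220.1, 31.9]
ee_rot: [-0.65, 0.76, -0.0, 0.0]
contact_force: [-0.8, 0.6, -0.8]
gripper_width: 38.6
```

Emit:
play_rows:
  travel:
    - [0, 0, 0.0005]
    - [0, 0, 0.0005]
    - [0, 0, 0]
  rotation:
    - [0, 0, 0]
    - [0, 0, 0]
    - [0, 0, 0]
  grip: [0, 0, 0]

```text
clock: 29.95
position: [529.2, -220.1, 30.9]
ee_rot: [-0.65, 0.76, -0.0, 0.0]
contact_force: [-0.3, 0.2, 0.9]
gripper_width: 38.5
```

Emit:
play_rows:
  travel:
    - [0, 0, 0.0003]
    - [0, 0, 0]
  rotation:
    - [0, 0, 0]
    - [0, 0, 0]
  grip: [0, 0]

```text
clock: 30.12
position: [529.2, -220.1, 30.9]
ee_rot: [-0.65, 0.76, -0.0, 0.0]
contact_force: [-1.2, 0.4, 4.1]
gripper_width: 38.9
```

Emit:
play_rows:
  travel:
    - [0, 0, 0]
    - [0, 0, 0]
    - [0, 0, 0]
    - [0, 0, 0]
    - [0, 0, 0]
    - [0, 0, 0]
    - [0, 0, -0.005]
    - [0, 0, -0.015]
    - [0, 0, -0.03]
    - [0, 0, -0.03]
    - [0, 0, -0.03]
    - [0, 0, -0.04]
  rotation:
    - [0, 0, 0]
    - [0, 0, 0]
    - [0, 0, 0]
    - [0, 0, 0]
    - [0, 0, 0]
    - [0, 0, 0]
    - [0, 0, 0]
    - [0, 0, 0]
    - [0, 0, 0]
    - [0, 0, 0]
    - [0, 0, 0]
    - [0, 0, 0]
  grip: [0.55, 0.65, 0.75, 0.85, 1, 1, 1, 1, 1, 1, 1, 1]

```text
clock: 31.12
position: [527.5, -219.7, 180.2]
ee_rot: [-0.65, 0.76, 0.002, -0.001]
contact_force: [1.1, -0.8, 0.1]
gripper_width: 85.4
```

Run:
```python
from h import *
to(554,171,185)
```

```text
clk 31.12 pos [ 527.5 -219.7  180.2] jaw 2.985 zt [-0.0039  0.0012 -1.    ] w 85.4 F [ 1.1 -0.8  0.1]
  tool delta m [-0.39    0.0346 -0.0044]
```

Emit:
play_rows:
  travel:
    - [-0.01, 0, 0]
    - [-0.0268, 0.0025, 0]
    - [-0.0268, 0.0025, 0]
    - [-0.0268, 0.0025, 0]
    - [-0.0268, 0.0025, 0]
    - [-0.0268, 0.0025, 0]
    - [-0.0268, 0.0025, 0]
    - [-0.0268, 0.0025, 0]
    - [-0.0268, 0.0025, 0]
    - [-0.0268, 0.0025, 0]
    - [-0.0268, 0.0025, 0]
  rotation:
    - [0, 0, 0]
    - [0, 0, 0]
    - [0, 0, 0]
    - [0, 0, 0]
    - [0, 0, 0]
    - [0, 0, 0]
    - [0, 0, 0]
    - [0, 0, 0]
    - [0, 0, 0]
    - [0, 0, 0]
    - [0, 0, 0]
  grip: [1, 1, 1, 1, 1, 1, 1, 1, 1, 1, 1]

```text
clock: 32.03
position: [547.3, 59.9, 180.6]
ee_rot: [-0.65, 0.76, -0.0, 0.0]
contact_force: [0.4, 1.2, 0.6]
gripper_width: 85.3
```

Emit:
play_rows:
  travel:
    - [-0.0268, 0.0025, 0]
    - [-0.0268, 0.0025, 0]
    - [-0.0268, 0.0025, 0]
    - [-0.02, 0.0015, 0.01]
    - [-0.0116, 0.0005, 0.02]
    - [0, 0, 0.025]
    - [0, 0, 0.02]
    - [0, 0, 0.01]
    - [0, 0, 0]
    - [0, 0, 0]
    - [0, 0, 0]
  rotation:
    - [0, 0, 0]
    - [0, 0, 0]
    - [0, 0, 0]
    - [0, 0, 0]
    - [0, 0, 0]
    - [0, 0, 0]
    - [0, 0, 0]
    - [0, 0, 0]
    - [0, 0, 0]
    - [0, 0, 0]
    - [0, 0, 0]
  grip: [1, 1, 1, 1, 1, 1, 1, 1, 1, 1, 1]

```text
clock: 32.95
position: [556.5, 170.9, 96.7]
ee_rot: [-0.65, 0.76, -0.0, 0.001]
contact_force: [-0.0, -0.1, 1.1]
gripper_width: 85.6
```

Run:
```python
from h import *
caps(cam('wrist')); to(554,171,6); placed()
```

```text
48 px [319. 270.] mean [553.3 170.8  51.9] circ 553.5 171.7 r 15.0
clk 33.00 pos [556.5 170.9  96.9] jaw 2.986 zt [ 0.0029  0.0014 -1.    ] w 85.4 F [-0.8  0.1  0.2]
  tool delta m [0.0005 0.0028 0.0909]
96 [442. 240.] 110 [ 505.6 -374.4  117.2]
80 [409. 235.] 114 [ 518.  -298.6  101.5]
80 [437. 243.] 71 [ 500.9 -368.    99.7]
64 [376. 230.] 106 [ 529.3 -220.8   85.4]
64 [406. 236.] 140 [ 516.7 -295.9   84.3]
```

Emit:
play_rows:
  travel:
    - [0.0005, 0.0015, 0.01]
    - [0, 0.0013, 0.02]
    - [0, 0, 0.02]
    - [0, 0, 0.02]
    - [0, 0, 0.012]
    - [0, 0, 0.006]
    - [0, 0, 0.003]
    - [0, 0, 0.001]
    - [0, 0, 0]
    - [0, 0, 0]
  rotation:
    - [0, 0, 0]
    - [0, 0, 0]
    - [0, 0, 0]
    - [0, 0, 0]
    - [0, 0, 0]
    - [0, 0, 0]
    - [0, 0, 0]
    - [0, 0, 0]
    - [0, 0, 0]
    - [0, 0, 0]
  grip: [1, 1, 1, 1, 1, 1, 1, 1, 1, 1]

```text
clock: 33.88
position: [553.2, 170.9, 4.1]
ee_rot: [-0.65, 0.76, -0.0, 0.001]
contact_force: [0.7, -0.6, 0.6]
gripper_width: 85.2
```

Run:
```python
from h import *
to(554,171,3)
```

```text
clk 33.88 pos [553.2 170.9   4.1] jaw 2.986 zt [ 1.6e-03  9.0e-04 -1.0e+00] w 85.2 F [ 0.7 -0.6  0.6]
  tool delta m [-0.0002 -0.0007  0.0011]
```

Close, and watch the force and the width.

Emit:
play_rows:
  travel:
    - [0, 0, 0.0005]
    - [0, 0, 0]
    - [0, 0, 0]
    - [0, 0, 0]
    - [0, 0, 0]
    - [0, 0, 0]
    - [0, 0, 0]
  rotation:
    - [0, 0, 0]
    - [0, 0, 0]
    - [0, 0, 0]
    - [0, 0, 0]
    - [0, 0, 0]
    - [0, 0, 0]
    - [0, 0, 0]
  grip: [0, 0, 0, 0, 0, 0, 0]

```text
clock: 34.47
position: [553.4, 170.9, 3.8]
ee_rot: [-0.65, 0.76, -0.0, 0.001]
contact_force: [-0.9, 0.9, 4.5]
gripper_width: 54.3
```

Emit:
play_rows:
  travel:
    - [0, 0, -0.003]
    - [0, 0, -0.007]
    - [0, 0, -0.015]
    - [0, 0, -0.02]
    - [0, 0, -0.02]
    - [0, 0, -0.02]
    - [0, 0, -0.02]
    - [0, 0, -0.02]
    - [0, 0, -0.02]
    - [0, 0, -0.02]
    - [0, 0, 0]
    - [0, 0, 0]
  rotation:
    - [0, 0, 0]
    - [0, 0, 0]
    - [0, 0, 0]
    - [0, 0, 0]
    - [0, 0, 0]
    - [0, 0, 0]
    - [0, 0, 0]
    - [0, 0, 0]
    - [0, 0, 0]
    - [0, 0, 0]
    - [0, 0, 0]
    - [0, 0, 0]
  grip: [0, 0, 0, 0, 0, 0, 0, 0, 0, 0, 0, 0]

```text
clock: 35.47
position: [552.7, 170.7, 168.6]
ee_rot: [-0.65, 0.76, 0.0, 0.001]
contact_force: [-0.1, -0.0, -2.0]
gripper_width: 54.0
```

Run:
```python
from h import *
to(541.1,-144.5,170); d=cam('wrist','w3.png')
```

```text
clk 35.47 pos [552.7 170.7 168.6] jaw 2.985 zt [ 0.0015  0.0015 -1.    ] w 54.0 F [-0.1 -0.  -2. ]
  tool delta m [ 0.3131 -0.0377 -0.0019]
```

View pics/w3.png

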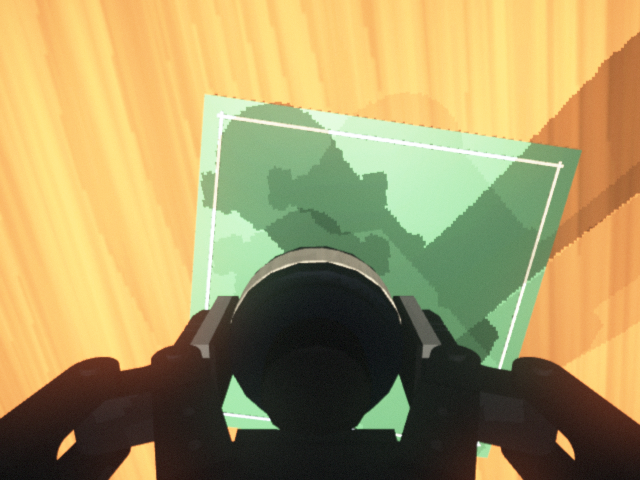

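The fourth bottle is held level, its rim centred at about (318,340) between the pads.

Emit:
play_rows:
  travel:
    - [0.01, -0.001, 0]
    - [0.027, -0.0033, 0]
    - [0.027, -0.0033, 0]
    - [0.027, -0.0033, 0]
    - [0.027, -0.0033, 0]
    - [0.027, -0.0033, 0]
    - [0.027, -0.0033, 0]
    - [0.027, -0.0033, 0]
    - [0.027, -0.0033, 0]
    - [0.027, -0.0033, 0]
    - [0.027, -0.0033, 0]
    - [0.022, -0.0025, 0]
  rotation:
    - [0, 0, 0]
    - [0, 0, 0]
    - [0, 0, 0]
    - [0, 0, 0]
    - [0, 0, 0]
    - [0, 0, 0]
    - [0, 0, 0]
    - [0, 0, 0]
    - [0, 0, 0]
    - [0, 0, 0]
    - [0, 0, 0]
    - [0, 0, 0]
  grip: [0, 0, 0, 0, 0, 0, 0, 0, 0, 0, 0, 0]

```text
clock: 36.52
position: [540.1, -135.7, 166.0]
ee_rot: [-0.649, 0.76, 0.001, -0.001]
contact_force: [1.1, -0.1, -1.1]
gripper_width: 53.9
```

Emit:
play_rows:
  travel:
    - [0.011, -0.001, 0]
    - [0, 0, 0]
    - [0, 0, 0.01]
    - [0, 0, 0.02]
    - [0, 0, 0.02]
    - [0, 0, 0.02]
    - [0, 0, 0.02]
    - [0, 0, 0.01]
    - [0, 0, 0]
    - [0, 0, 0]
  rotation:
    - [0, 0, 0]
    - [0, 0, 0]
    - [0, 0, 0]
    - [0, 0, 0]
    - [0, 0, 0]
    - [0, 0, 0]
    - [0, 0, 0]
    - [0, 0, 0]
    - [0, 0, 0]
    - [0, 0, 0]
  grip: [0, 0, 0, 0, 0, 0, 0, 0, 0, 0]

```text
clock: 37.35
position: [541.0, -143.9, 67.2]
ee_rot: [-0.65, 0.76, 0.0, -0.001]
contact_force: [0.5, 0.4, 0.0]
gripper_width: 54.5
```

Run:
```python
from h import *
to(541.1,-144.5,21.3)
```

```text
clk 37.35 pos [ 541.  -143.9   67.2] jaw 2.987 zt [-1.4e-03 -3.0e-04 -1.0e+00] w 54.5 F [0.5 0.4 0. ]
  tool delta m [ 0.0005 -0.0003  0.0459]
```

Emit:
play_rows:
  travel:
    - [0.0005, 0, 0.01]
    - [0, 0, 0.015]
    - [0, 0, 0.01]
    - [0, 0, 0.004]
    - [0, 0, 0.003]
    - [0, 0, 0.002]
    - [0, 0, 0.001]
    - [0, 0, 0]
    - [0, 0, 0]
  rotation:
    - [0, 0, 0]
    - [0, 0, 0]
    - [0, 0, 0]
    - [0, 0, 0]
    - [0, 0, 0]
    - [0, 0, 0]
    - [0, 0, 0]
    - [0, 0, 0]
    - [0, 0, 0]
  grip: [0, 0, 0, 0, 0, 0, 0, 0, 0]

```text
clock: 38.1
position: [541.3, -145.0, 23.2]
ee_rot: [-0.65, 0.76, -0.0, 0.0]
contact_force: [-0.2, 0.1, -1.4]
gripper_width: 54.7
```

Emit:
play_rows:
  travel:
    - [0, 0, 0.0005]
    - [0, 0, 0.0005]
    - [0, 0, 0]
  rotation:
    - [0, 0, 0]
    - [0, 0, 0]
    - [0, 0, 0]
  grip: [0, 0, 0]

```text
clock: 38.35
position: [541.0, -145.0, 21.8]
ee_rot: [-0.65, 0.76, -0.0, 0.0]
contact_force: [0.3, -0.2, -1.1]
gripper_width: 54.4
```

Emit:
play_rows:
  travel:
    - [0, 0, 0.0005]
    - [0, 0, 0.0003]
    - [0, 0, 0]
  rotation:
    - [0, 0, 0]
    - [0, 0, 0]
    - [0, 0, 0]
  grip: [0, 0, 0]

```text
clock: 38.6
position: [541.0, -145.0, 20.9]
ee_rot: [-0.65, 0.76, 0.0, -0.0]
contact_force: [-0.8, 1.7, -1.3]
gripper_width: 54.3
```

Emit:
play_rows:
  travel:
    - [0, 0, 0.0003]
    - [0, 0, 0]
  rotation:
    - [0, 0, 0]
    - [0, 0, 0]
  grip: [0, 0]

```text
clock: 38.77
position: [541.0, -145.0, 20.8]
ee_rot: [-0.65, 0.76, -0.0, -0.0]
contact_force: [-1.4, 0.1, 1.2]
gripper_width: 54.4
```

Contact. Release, lift, and check.

Emit:
play_rows:
  travel:
    - [0, 0, 0]
    - [0, 0, 0]
    - [0, 0, 0]
    - [0, 0, 0]
    - [0, 0, 0]
    - [0, 0, 0]
    - [0, 0, -0.005]
    - [0, 0, -0.015]
    - [0, 0, -0.03]
    - [0, 0, -0.03]
    - [0, 0, -0.03]
    - [0, 0, -0.04]
  rotation:
    - [0, 0, 0]
    - [0, 0, 0]
    - [0, 0, 0]
    - [0, 0, 0]
    - [0, 0, 0]
    - [0, 0, 0]
    - [0, 0, 0]
    - [0, 0, 0]
    - [0, 0, 0]
    - [0, 0, 0]
    - [0, 0, 0]
    - [0, 0, 0]
  grip: [0.7, 0.8, 0.9, 1, 1, 1, 1, 1, 1, 1, 1, 1]

```text
clock: 39.77
position: [539.4, -144.8, 170.7]
ee_rot: [-0.65, 0.76, 0.002, -0.001]
contact_force: [0.8, -0.6, -0.0]
gripper_width: 85.1
```

Emit:
play_rows:
  travel:
    - [-0.01, 0, -0.01]
    - [-0.025, 0, -0.01]
    - [-0.025, 0, -0.01]
    - [-0.025, 0, 0]
    - [-0.025, 0, 0]
    - [-0.025, 0, 0]
    - [-0.025, 0, 0]
    - [-0.025, 0, 0]
    - [-0.015, 0, 0]
    - [0, 0, 0]
    - [0, 0, 0]
    - [0, 0, 0]
  rotation:
    - [0, 0, 0]
    - [0, 0, 0]
    - [0, 0, 0]
    - [0, 0, 0]
    - [0, 0, 0]
    - [0, 0, 0]
    - [0, 0, 0]
    - [0, 0, 0]
    - [0, 0, 0]
    - [0, 0, 0]
    - [0, 0, 0]
    - [0, 0, 0]
  grip: [1, 1, 1, 1, 1, 1, 1, 1, 1, 1, 1, 1]

```text
clock: 40.77
position: [571.8, 52.0, 200.6]
ee_rot: [-0.65, 0.76, 0.0, -0.0]
contact_force: [-0.5, -0.7, 0.5]
gripper_width: 85.2
```

Run:
```python
from h import *
placed(); to(0,0,0)
d=cam('top');W=cloud(d)
for n,u,v in(('bell',466,249),('card',312,220)):print(n,W[v-1:v+2,u-1:u+2].reshape(-1,3).mean(0))
e=cam('side')
cv2.imwrite('pics/end.png',np.hstack([cv2.resize(d['image'][180:290,280:500],(400,200)),cv2.resize(e['image'][220:390,270:410],(400,486))[:200]]) if 0 else cv2.resize(np.vstack([cv2.resize(d['image'][180:290,280:500],(440,220)),cv2.resize(e['image'][215:395,240:460],(440,360))]),(440,580)))
```

```text
96 [442. 240.] 113 [ 505.5 -374.4  116.9]
80 [409. 235.] 109 [ 517.7 -298.7  101.5]
80 [437. 241.] 85 [ 503.6 -367.7   99.8]
64 [376. 230.] 112 [ 529.4 -220.    85.5]
64 [407. 236.] 133 [ 515.6 -296.    84.1]
48 [344. 225.] 93 [ 541.1 -144.3   69.7]
clk 40.82 pos [571.8  51.7 200.6] jaw 2.985 zt [-3.e-04 -2.e-04 -1.e+00] w 85.2 F [ 0.1 -0.8  0.4]
  tool delta m [0.1404 0.5566 0.2008]
bell [ 490.66643452 -450.65397656   56.77215437]
card [553.36668306 -63.81133757  54.40631702]
```

View pics/end.png

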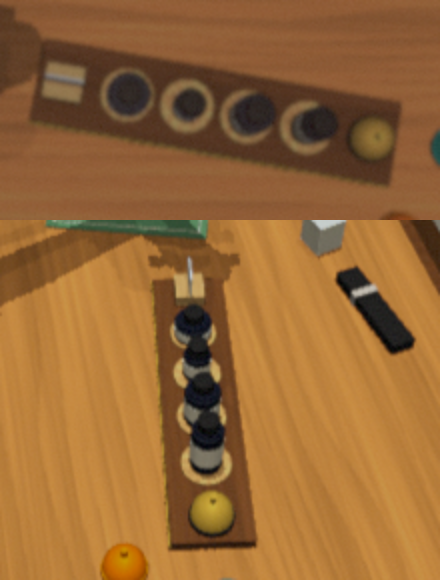

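All four bottles stand upright on their pads, with the tallest beside the bell (crop (320,122)) and the shortest beside the card block (crop (127,95)). The bell and card block have not moved.

```bash
python3 -c "
from bench import workorder
print(workorder.job_done())"
```

```text
the job is handed in; nothing more can be done
None
```

All four ink bottles now stand upright on the display board, stepping down from the 96 mm next to the brass bell, through 80 and 64, to the 48 mm next to the card block. I handed the job in at about 41 s of the 112 s allowed.

- **Placing:** in the last top view each cap was within about 1.5 mm of its pad's measured centre, and its height was right for a bottle standing upright. Each bottle was lowered until the wrist force showed light contact (about 1–4 N), then released.
- **Bell and card block:** both read the same positions as at the start, to about 0.1 mm. I left the orange and turquoise look-alikes alone.
- **Disagreements:** the top and wrist cameras differed by up to about 3 mm, a little more than their stated 2 mm accuracy, so I aimed at the average of the two. The last position check came from the top camera alone; in the side view I only looked at order and uprightness. Just before handing in, the height check also matched the shoulders of the two tallest bottles as extra caps, which I disregarded.

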